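# Unpin and slide out the red car's display tray

## Task

Bring out the red model car: on its wooden stall, pull up the black T-handled spring pin, turn it a quarter turn either way and let it down into its rest notch so that it stays up by itself when you let go. Then slide the red car's tray out by its handle all the way to its stop and let go. Leave the yellow car's stall locked and shut, and do not disturb the bottle and the screwdriver.

Things in the scene. Friction and masses are not known exactly. Their poses are not given: they have to be found in the camera images.
- red: Fixed wooden stall, open on top, 110 mm deep (x), 220 mm wide (y), walls 40 mm high at most; a red model car, 136 mm long, is fixed across its slide-out tray. Origin: centre of the underside, on the table. Its -x axis points out of its front (roughly to the robot), the way the tray slides out. A block at its +y end, top at 40 mm, carries the pin's seat.
- red_seat (a point): Fixed point on the red stall: top centre of the square steel seat (32 x 32 mm, top 58 mm above the table) under the pin, at x -10, y +82 mm of the stall; axes as the stall's. A deep slot runs along x; across it, along y, runs the rest notch, 4 mm deep, 12 mm wide. The pin's cross pin falls into it if turned 90 degrees within 12, and then stays 12.5 mm up, its foot clear of the tray.
- red_pin (a point): Point in the black T-handle of the red stall's pin: bar 46 mm long (x axis), 12 wide, from 14 mm below to 10 above it. A parallel steel cross pin, 5 x 38 mm, lies 40 mm below. Locked: 84 mm above the table, bar along the stall's x, cannot turn. Lifted 17 to 28 mm (stop) it turns freely, up to 1.9 rad either way. Its spring pulls it down: 4 N at first, 11 N at the stop.
- red_handle (a point): Middle of the red tray's grip bar: level aluminium bar 10 mm thick, 80 mm long along the stall's y, 32 mm above the table, 35 mm free between it and the tray's front panel (top at 40 mm). Shut: x -95, y -24 mm of the stall. The tray slides 78 mm along the stall's -x to its stop, with 1.2 N friction, and stays where left; the pin, when down, blocks it. Tray with car: 0.45 kg.
- yellow_pin (a point): The same point of the pin on the other, identical stall, the one with the yellow car: to be left alone.
- yellow_handle (a point): The same point of the tray handle on the yellow car's stall: to be left alone.
- bottle: Loose white dropper bottle with a yellow cap, 32 mm thick, 75 mm high, standing; origin at its underside. Leave alone.
- screwdriver: Loose screwdriver with a blue handle, 160 mm long, lying along its x axis. Leave alone.

How it is judged:
On the way:
1. the red car's pin rests raised in its notch, let go, with the tray still shut (z of red_pin in the frame of red above 0.092 m and angle between the x axis of red_pin and the x axis of red, either way round above 1.25 rad and contact force between red and the fingers below 0.5 N and x of red_handle in the frame of red above -0.105 m), for 0.2 s.
At the end, for the whole second after the job is handed in: Red tray out to within 15 mm of its 78 mm stop; its pin resting raised in the notch (at least 8 mm above locked height, quarter turn within 18 degrees); nothing held. Yellow pin (8 mm) and tray (10 mm) unmoved; bottle upright; bottle and screwdriver within 30 mm of their starts (x of red_handle in the frame of red below -0.158 m and z of red_pin in the frame of red above 0.092 m and angle between the x axis of red_pin and the x axis of red, either way round above 1.25 rad); the robot touches nothing.
It fails at once if the yellow car's pin is pulled or turned out (more than 8 mm) (distance of yellow_pin from where it was at the start of the episode above 0.008 m).
It fails at once if the yellow car's tray is moved more than 10 mm (distance of yellow_handle from where it was at the start of the episode above 0.01 m).
It fails at once if the bottle is moved more than 30 mm or tipped over (distance of bottle from where it was at the start of the episode above 0.03 m or angle between bottle's own z axis and vertical above 0.6 rad).
It fails at once if the screwdriver is moved more than 30 mm (distance of screwdriver from where it was at the start of the episode above 0.03 m).
It also fails if it takes over 43 s, if anything falls off the work surface, if the arm or the gripper's body presses on something with over 40 N, if the wrist force passes 120 N, or if a joint passes its speed limit or range.

## Robot

A 6-joint arm with a two-finger parallel gripper is mounted at the origin on the work surface. World frame = base frame: x ahead of the robot, y to its left, z up, the work surface at z = 0. Lengths are in m, angles in rad, forces in N, time in s.
With the tool pointing down it reaches from about 0.3 to 0.875 m from the base axis. Payload 6.4 kg.
Tool frame: the origin (TCP) lies midway between the tips of the shut fingers; the grasp point (between the pads) lies ctrl.grip_point_offset behind it (ctrl.grip_point_offset is the distance from the TCP to the grasp point, in m); z points along the fingers, y is the direction in which the jaws open and shut (so a half turn about z gives the same grasp; the last joint's range is limited). The gripper opens to 85 mm and grips with 20 to 120 N. Pads are 22 mm wide; open, the fingers measure 114 mm over their backs; the gripper's body (76 mm by 85 mm) begins 54 mm behind the grasp point. The pads swing forward as they close: fully open they stand 13 mm farther back than shut.
Start: joints at [1.077, 0.181, 1.607, -0, 1.354, -0.206], TCP at [0.163, 0.551, 0.231] pointing down, gripper open.
Joint ranges: [-2.99, 2.99], [-0.89, 2.07], [0.3, 2.58], [-1.14, 4.28], [0, 2.63], [-3.12, 3.12]. Speed limits (rad/s): [2.57, 2.57, 3.01, 3.14, 3.14, 3.14].

## Interface

Orientations are given as a unit quaternion [w, x, y, z].
In Python, from bench import ctrl, viewer gives the robot as it stands.
- The arm moves only by the shell command python3 -m handwheel 'ROWS' [OPENING]. ROWS is JSON, a list of rows, each an object with "travel": the shift along the tool's x, y, z as a fraction of full scale, a list of three; "dr": the turn, a rotation vector about the tool's x, y, z as a fraction of full scale, a list of three. A call has 1 to 20 rows; each row shifts and turns the pose as measured when the row begins, along the tool's axes as they then stand; what a row does not reach is not made up. Full scale, the value 1, is 150 mm for a shift and 30 degrees for a turn. A row lasts 1/12 s, in which the tool goes at most 41.7 mm and 7.16 degrees, less where a joint would pass 70% of its speed; a pose out of reach is approached as far as the arm can. A call with a number of a shift or a turn outside -1 to 1 is refused whole. A call with a gripper value outside its range is refused whole. OPENING is the opening, from -1 (shut) to 1 (fully open), set as the call begins (- or left out, the last holds). The fingers move at their own pace and stop on an object; the grip force is fixed at half the most. Time passes only in rows, so rows that do not move let the fingers close. It gives the time, the measured TCP pose, the force and the opening at its end, in the units of the state.
- ctrl.get_obs(): the state, without advancing time (a new reading comes with each control period).
- viewer.camera(name): name is "side" or "top" or "wrist"; returns the picture (400x640x3 uint8, red, green, blue); there is no depth.
- viewer.get_calibration(name): a dict with "camera_matrix" (3x3 intrinsics, pixels), "R" (3x3) and "t" (3): a world point X has camera coordinates R X + t. Camera axes: x right, y down, z forward; pixel columns grow to the right and rows downward; lengths in m; the calibration is good to about 2 mm. A picture is of the moment at which its call begins: read the wrist's pose just before it. get_calibration takes no time and is no camera call; for the wrist camera it gives the pose at the moment of the call.
- ctrl.hand_in(): hands the job in, once; it reports no verdict.
The state is a dict: "time_s": time; "q": joint angles; "dq": joint speeds; "joint_efforts": joint torques, N m; "eef_pos": TCP position; "eef_rot": TCP orientation; "wrist_force": force on the tool from outside, world axes, zero at the start; "torque": the same for the moment, N m; "opening": opening from 0.0 (shut) to 1.0 (fully open).
Only numpy, scipy, OpenCV 4.12 (cv2) and the standard library are available. Lean on these libraries where they do the work, as an engineer would, in place of code of your own. Each camera call takes 0.05 s, during which the arm holds its last target. There are 200 camera calls.

## Working session

There is one attempt and no reset: what is moved stays moved. The work goes in short steps, Python scripts to look and compute and a shell command to move; the robot and the scene stay as the last step left them, time stands still between calls to the robot, and variables do not carry over. Pictures are saved under pics/ and viewed, about 8 in all and at most 12, crops included, and the job is handed in when it is done.

```bash
mkdir -p pics; ls; python3 - <<'E'
from bench import ctrl, viewer
import cv2,numpy as np
for n in("top","side"):
    cv2.imwrite(f"pics/{n}0.png",viewer.camera(n)[:,:,::-1])
    c=viewer.get_calibration(n);print(n,{k:np.round(v,4).tolist() for k,v in c.items()})
print(ctrl.get_obs(),ctrl.grip_point_offset)
E
```

```text
pics
top {'camera_matrix': [[445.2546, 0.0, 315.4501], [0.0, 445.2546, 195.3135], [0.0, 0.0, 1.0]], 'R': [[0.0121, -0.9998, 0.0187], [-0.9859, -0.0151, -0.1668], [0.1671, -0.0164, -0.9858]], 't': [-0.0241, 0.5063, 1.3524]}
side {'camera_matrix': [[375.6581, 0.0, 325.3101], [0.0, 375.6581, 198.4845], [0.0, 0.0, 1.0]], 'R': [[-0.999, -0.043, 0.0131], [-0.0371, 0.6231, -0.7813], [0.0255, -0.781, -0.624]], 't': [0.4723, 0.103, 1.0821]}
{'time_s': 0.1, 'q': array([ 1.07669881e+00,  1.81464619e-01,  1.60790633e+00,  3.24495930e-06,
        1.35377377e+00, -2.06307337e-01]), 'dq': array([-0.00064913, -0.00151769, -0.00379911,  0.0014124 ,  0.00044594,
       -0.00079593]), 'joint_efforts': array([ 3.60496897e-04, -4.45874691e+01, -3.52235162e+01, -4.19341486e-04,
        4.26045022e-03,  1.20770837e-04]), 'eef_pos': array([0.16295493, 0.55091839, 0.23047624]), 'eef_rot': array([-2.67734292e-04,  1.43399330e-01,  9.89664605e-01, -7.28383338e-04]), 'wrist_force': array([-0.55552138,  0.3506009 , -0.8494757 ]), 'torque': array([-0.01183278, -0.03638639, -0.03323229]), 'opening': 0.9960955150113193} 0.0187
```

View pics/top0.png

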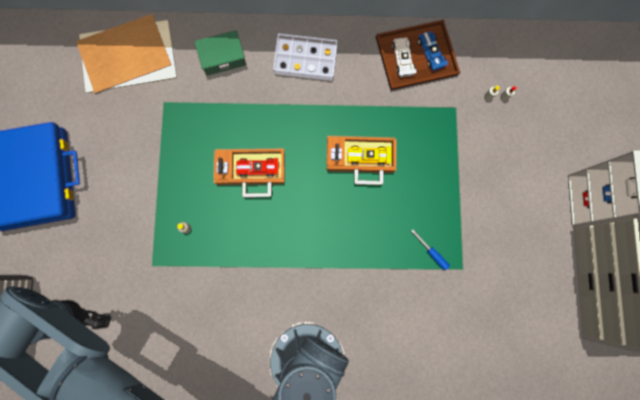

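View pics/side0.png

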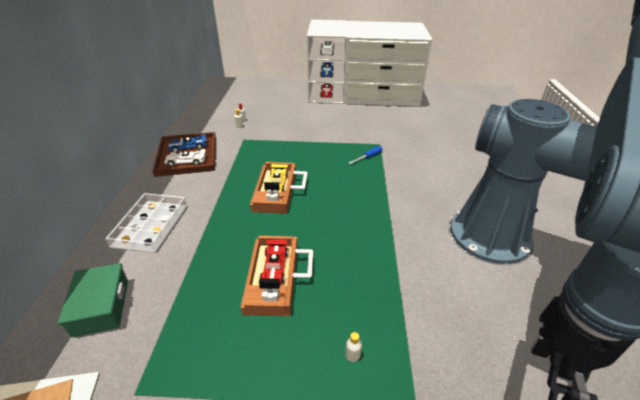

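The top view shows the red stall, with corners at about (215,150), (283,149), (285,184) and (215,186). Its pin is at (222,167) and its handle at (257,195). The yellow stall is centred at (362,154), the bottle is at (183,228) and the screwdriver at (430,250). I'll back-project these points and enlarge the red stall.

```bash
cat > h.py <<'E'
from bench import ctrl, viewer
import cv2,numpy as np
from scipy.spatial.transform import Rotation as Ro
def ray(c,p,z):
    K,R,t=[np.array(c[k]) for k in("camera_matrix","R","t")]
    o=-R.T@t; d=R.T@np.linalg.solve(K,[p[0],p[1],1.]); return o+d*(z-o[2])/d[2]
def proj(c,X):
    K,R,t=[np.array(c[k]) for k in("camera_matrix","R","t")]
    q=(K@(R@np.asarray(X,float).reshape(-1,3).T+t[:,None])).T; return q[:,:2]/q[:,2:]
def go(pos,yaw=None):
    """remaining shift (mm in tool axes) and turn (deg rotvec, tool axes) to a tool-down pose; yaw = world angle of tool x"""
    o=ctrl.get_obs(); R=Ro.from_quat(o['eef_rot'],scalar_first=True); d=np.asarray(pos)-o['eef_pos']
    print('t',round(o['time_s'],2),'pos',o['eef_pos'].round(4),'F',o['wrist_force'].round(1),'open',round(o['opening'],3),'xaxis yaw',np.degrees(np.arctan2(*R.as_matrix()[[1,0],0])).round(1))
    print('travel frac',(R.inv().apply(d)/.15).round(3))
    if yaw is not None:
        c,s=np.cos(yaw),np.sin(yaw); T=np.array([[c,s,0],[s,-c,0],[0,0,-1]])
        print('dr frac',((R.inv()*Ro.from_matrix(T)).as_rotvec(degrees=True)/30).round(3))
E
python3 - <<'E'
from h import *
c=viewer.get_calibration("top");im=cv2.imread("pics/top0.png")
for n,p,z in[("c1",(215,150),.04),("c2",(283,149),.04),("c3",(285,184),.04),("c4",(215,186),.04),("pin",(222,167),.09),("handle",(257,195.5),.035),("ypin",(336,152),.09),("yh",(369,183),.035),("bottle",(183,228),.07)]:
    print(n,ray(c,p,z).round(3))
cv2.imwrite("pics/crop.png",cv2.resize(im[140:205,205:300],None,fx=8,fy=8,interpolation=cv2.INTER_CUBIC))
E
```

```text
c1 [0.648 0.304 0.04 ]
c2 [0.655 0.088 0.04 ]
c3 [0.542 0.079 0.04 ]
c4 [0.532 0.298 0.04 ]
pin [0.582 0.269 0.09 ]
handle [0.505 0.166 0.035]
ypin [ 0.635 -0.078  0.09 ]
yh [ 0.55  -0.187  0.035]
bottle [0.396 0.382 0.07 ]
```

View pics/crop.png

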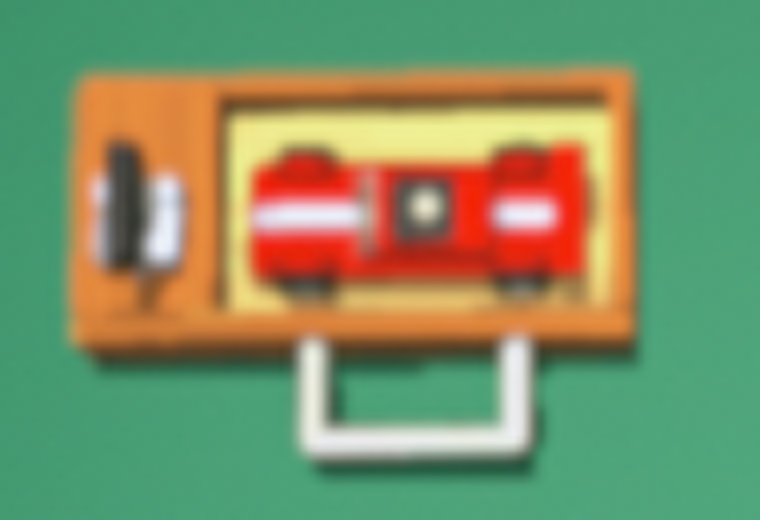

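Yaw is about +2.2° and the stall centre about (0.594, 0.192). The predicted pin position (0.581, 0.274) and handle position (0.500, 0.164) agree with the ones I measured. Next I work out the approach.

```bash
python3 -c "
from h import *
go([.575,.272,.20],np.radians(182.2))"
```

```text
t 0.1 pos [0.163  0.5509 0.2305] F [-0.6  0.4 -0.8] open 0.996 xaxis yaw 163.5
travel frac [-3.162 -1.003  0.204]
dr frac [-0.003 -0.001 -0.623]
```

```bash
python3 -m handwheel '[{"travel":[-0.245,-0.077,0.01],"dr":[0,0,0]},{"travel":[-0.245,-0.077,0.01],"dr":[0,0,0]},{"travel":[-0.245,-0.077,0.01],"dr":[0,0,0]},{"travel":[-0.245,-0.077,0.01],"dr":[0,0,0]},{"travel":[-0.245,-0.077,0.01],"dr":[0,0,0]},{"travel":[-0.245,-0.077,0.01],"dr":[0,0,0]},{"travel":[-0.245,-0.077,0.01],"dr":[0,0,0]},{"travel":[-0.245,-0.077,0.01],"dr":[0,0,0]},{"travel":[-0.245,-0.077,0.01],"dr":[0,0,0]},{"travel":[-0.245,-0.077,0.01],"dr":[0,0,0]},{"travel":[-0.245,-0.077,0.01],"dr":[0,0,0]},{"travel":[-0.245,-0.077,0.01],"dr":[0,0,0]},{"travel":[0,0,0],"dr":[0,0,-0.21]},{"travel":[0,0,0],"dr":[0,0,-0.21]},{"travel":[0,0,0],"dr":[0,0,-0.21]},{"travel":[0,0,0],"dr":[0,0,0]}]' 0.2
python3 -c "
from h import *
go([.575,.272,.20],np.radians(182.2))
c=viewer.get_calibration('wrist'); im=viewer.camera('wrist')[:,:,::-1]; cv2.imwrite('pics/w1.png',im)
np.savez('w1.npz',**c)"
```

```text
time_s: 1.43
eef_pos: [0.5609, 0.2773, 0.2017]
eef_rot: [-0.006, -0.03, 1.0, -0.003]
wrist_force: [0.3, 0.4, 0.5]
opening: 0.599
t 1.43 pos [0.5609 0.2773 0.2017] F [0.3 0.4 0.5] open 0.599 xaxis yaw -176.6
travel frac [-0.092 -0.041  0.01 ]
dr frac [-0.011 -0.024  0.04 ]
```

View pics/w1.png

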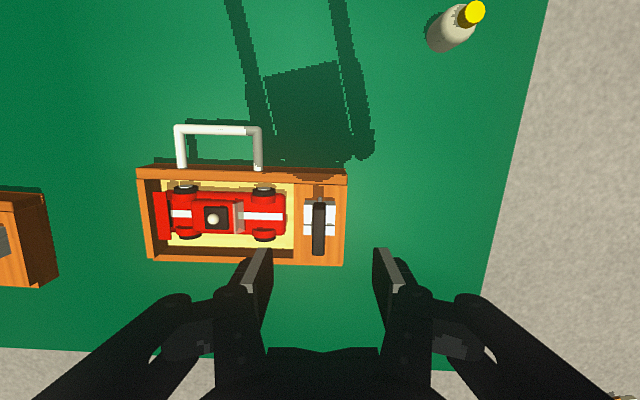

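The wrist view shows the red T-handle at cols 312-326, rows 200-254, with the white seat around it. The grip bar is at row 129, cols 175-262. I'll enlarge it with a grid projected from my estimate.

```bash
python3 - <<'E'
from h import *
c=dict(np.load('w1.npz')); im=cv2.imread('pics/w1.png')
print('cam',(-c['R'].T@c['t']).round(3),'axis',c['R'][2].round(2))
th=np.radians(2.2);R=np.array([[np.cos(th),-np.sin(th)],[np.sin(th),np.cos(th)]])
def S(x,y,z): return [*(np.array([.594,.192])+R@[x,y]),z]
s=5; x0,y0=130,115
b=cv2.resize(im[y0:y0+120 if 0 else 275,x0:360],None,fx=3.4,fy=3.4,interpolation=cv2.INTER_CUBIC)
def dr(pts,col):
    p=proj(c,pts); print(p.round(0).tolist()); q=((p-[x0,y0])*3.4).astype(int); cv2.polylines(b,[q],True,col,1)
dr([S(-33,82,0.094)if 0 else S(-.010-.023,.082-.006,.094),S(-.010+.023,.076,.094),S(.013,.088,.094),S(-.033,.088,.094)],(255,0,255))
dr([S(-.055,-.11,.04),S(.055,-.11,.04),S(.055,.11,.04),S(-.055,.11,.04)],(255,255,0))
dr([S(-.1,-.064,.037),S(-.09,-.064,.037),S(-.09,.016,.037),S(-.1,.016,.037)],(255,0,0))
cv2.imwrite('pics/w1c.png',b)
E
```

```text
cam [0.49  0.273 0.345] axis [ 0.27  0.01 -0.96]
[[312.0, 201.0], [312.0, 250.0], [325.0, 250.0], [326.0, 201.0]]
[[133.0, 163.0], [148.0, 260.0], [343.0, 265.0], [348.0, 167.0]]
[[175.0, 118.0], [176.0, 128.0], [255.0, 130.0], [255.0, 120.0]]
```

View pics/w1c.png

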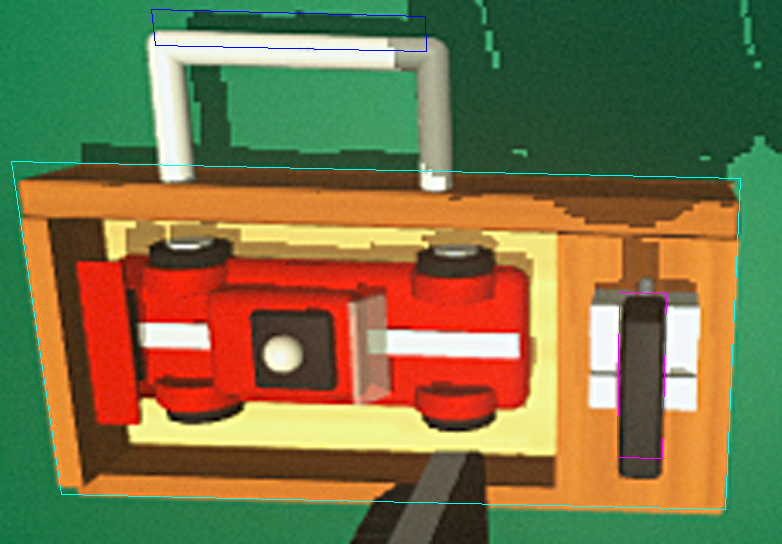

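The overlay shows the pin centre about 3 mm farther out than predicted, at roughly (0.584, 0.274). The stall yaw is about 3° and the handle is at about (0.505, 0.167). The gripper yaw is already 183.4°, so it is lined up. I'll descend in two stages.

```bash
python3 -c "
from h import *
go([.584,.274,.066],np.radians(183))"
```

```text
t 1.48 pos [0.5607 0.2773 0.2016] F [ 0.3 -0.8 -0.3] open 0.599 xaxis yaw -176.9
travel frac [-0.165 -0.025  0.902]
dr frac [-0.011 -0.024  0.003]
```

```bash
python3 -m handwheel '[{"travel":[-0.08,-0.012,0],"dr":[-0.011,-0.024,0]},{"travel":[-0.08,-0.012,0.1],"dr":[0,0,0]},{"travel":[0,0,0.2],"dr":[0,0,0]},{"travel":[0,0,0.2],"dr":[0,0,0]},{"travel":[0,0,0],"dr":[0,0,0]}]'
python3 -c "
from h import *
go([.584,.274,.066],np.radians(183))"
```

```text
time_s: 1.9
eef_pos: [0.5899, 0.2766, 0.1271]
eef_rot: [0.005, -0.02, 1.0, 0.002]
wrist_force: [-1.7, -0.5, -1.5]
opening: 0.598
t 1.9 pos [0.5899 0.2766 0.1271] F [-1.7 -0.5 -1.5] open 0.598 xaxis yaw -177.7
travel frac [ 0.044 -0.017  0.407]
dr frac [ 0.006  0.02  -0.023]
```

```bash
python3 -m handwheel '[{"travel":[0.035,-0.017,0.1],"dr":[0.006,0.02,-0.02]},{"travel":[0,0,0.15],"dr":[0,0,0]},{"travel":[0,0,0.1],"dr":[0,0,0]},{"travel":[0,0,0.03],"dr":[0,0,0]},{"travel":[0,0,0],"dr":[0,0,0]}]'
python3 -c "
from h import *
go([.584,.274,.066],np.radians(183))
cv2.imwrite('pics/w2.png',viewer.camera('wrist')[:,:,::-1])"
```

```text
time_s: 2.32
eef_pos: [0.5864, 0.2747, 0.0705]
eef_rot: [0.001, -0.024, 1.0, 0.0]
wrist_force: [-0.1, 0.3, -0.1]
opening: 0.599
t 2.32 pos [0.5864 0.2747 0.0705] F [-0.1  0.3 -0.1] open 0.599 xaxis yaw -177.2
travel frac [ 0.017 -0.004  0.03 ]
dr frac [ 0.     0.005 -0.008]
```

View pics/w2.png

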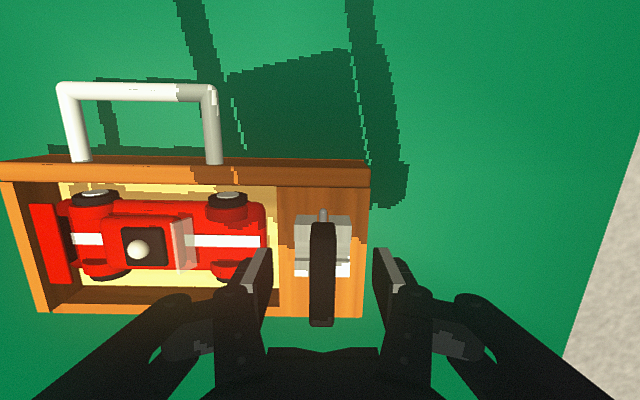

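The bar at col 322 is midway between the fingers (258 and 385), spanning rows 222-326. I'll lower a little more and close.

```bash
python3 -m handwheel '[{"travel":[0.012,0,0.025],"dr":[0,0,0]},{"travel":[0,0,0],"dr":[0,0,0]}]'; python3 -m handwheel '[{"travel":[0,0,0],"dr":[0,0,0]},{"travel":[0,0,0],"dr":[0,0,0]},{"travel":[0,0,0],"dr":[0,0,0]},{"travel":[0,0,0],"dr":[0,0,0]},{"travel":[0,0,0],"dr":[0,0,0]},{"travel":[0,0,0],"dr":[0,0,0]}]' -1
```

```text
time_s: 2.53
eef_pos: [0.5861, 0.2752, 0.0696]
eef_rot: [0.003, -0.024, 1.0, 0.001]
wrist_force: [-0.4, -0.2, -0.6]
opening: 0.602
time_s: 3.03
eef_pos: [0.588, 0.2749, 0.0731]
eef_rot: [0.006, -0.024, 1.0, 0.001]
wrist_force: [0.1, -0.2, -0.7]
opening: 0.126
```

Gripped: the opening of 0.126 matches the 12 mm bar. Lifting about 22 mm.

```bash
python3 -m handwheel '[{"travel":[0,0,-0.05],"dr":[0,0,0]},{"travel":[0,0,-0.05],"dr":[0,0,0]},{"travel":[0,0,-0.04],"dr":[0,0,0]},{"travel":[0,0,0],"dr":[0,0,0]},{"travel":[0,0,0],"dr":[0,0,0]}]'
```

```text
time_s: 3.45
eef_pos: [0.5877, 0.2748, 0.0931]
eef_rot: [0.006, -0.024, 1.0, 0.001]
wrist_force: [4.3, 0.4, -9.6]
opening: 0.123
```

The force fits the spring at about 20 mm of lift. I'll turn in parts and watch the side force.

```bash
python3 -m handwheel '[{"travel":[0,0,-0.005],"dr":[0,0,0.2]},{"travel":[0,0,-0.005],"dr":[0,0,0.2]},{"travel":[0,0,-0.005],"dr":[0,0,0.2]},{"travel":[0,0,-0.005],"dr":[0,0,0.2]},{"travel":[0,0,0],"dr":[0,0,0]}]'
python3 -c "
from h import *
go([.584,.274,.095],np.radians(93))
print(ctrl.get_obs()['torque'],ctrl.get_obs()['q'].round(2))"
```

```text
time_s: 3.87
eef_pos: [0.5877, 0.2743, 0.0937]
eef_rot: [0.005, 0.194, 0.981, 0.002]
wrist_force: [4.9, 1.5, -9.1]
opening: 0.128
t 3.87 pos [0.5877 0.2743 0.0937] F [ 4.9  1.5 -9.1] open 0.128 xaxis yaw 157.6
travel frac [ 0.022 -0.011 -0.009]
dr frac [0.02  0.011 2.154]
[ 0.19434378 -0.90088797 -0.00718712] [ 0.25  0.48  1.52 -0.    1.13 -0.92]
```

```bash
python3 -m handwheel '[{"travel":[0,0,-0.002],"dr":[0,0,0.215]},{"travel":[0,0,-0.002],"dr":[0,0,0.215]},{"travel":[0,0,-0.002],"dr":[0,0,0.215]},{"travel":[0,0,-0.002],"dr":[0,0,0.215]},{"travel":[0,0,-0.002],"dr":[0,0,0.215]},{"travel":[0,0,-0.002],"dr":[0,0,0.215]},{"travel":[0,0,-0.002],"dr":[0,0,0.215]},{"travel":[0,0,-0.002],"dr":[0,0,0.215]},{"travel":[0,0,-0.002],"dr":[0,0,0.215]},{"travel":[0,0,-0.002],"dr":[0,0,0.215]},{"travel":[0,0,0],"dr":[0,0,0]}]'
python3 -c "
from h import *
go([.584,.274,.095],np.radians(93))
print(ctrl.get_obs()['torque'],ctrl.get_obs()['q'].round(2))
cv2.imwrite('pics/w3.png',viewer.camera('wrist')[:,:,::-1])"
```

```text
time_s: 4.78
eef_pos: [0.5869, 0.2734, 0.092]
eef_rot: [0.004, 0.693, 0.721, 0.003]
wrist_force: [4.4, 0.5, -9.6]
opening: 0.122
t 4.78 pos [0.5869 0.2734 0.092 ] F [ 4.4  0.5 -9.6] open 0.122 xaxis yaw 92.3
travel frac [ 0.005 -0.019 -0.02 ]
dr frac [ 0.018  0.004 -0.024]
[-0.06748277 -0.82241844 -0.07601241] [ 0.26  0.48  1.52 -0.    1.13  0.22]
```

View pics/w3.png

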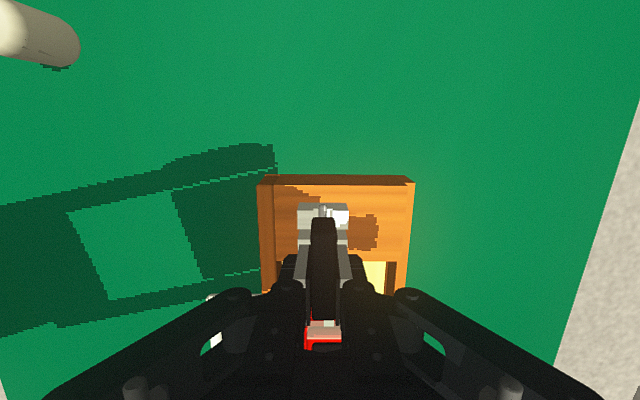

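The bar is clamped and turned about 90°, now along the stall's y. I lower it into the notch and let go.

```bash
python3 -m handwheel '[{"travel":[0,0,0.025],"dr":[0,0,0]},{"travel":[0,0,0.025],"dr":[0,0,0]},{"travel":[0,0,0.01],"dr":[0,0,0]},{"travel":[0,0,0],"dr":[0,0,0]}]'
```

```text
time_s: 5.17
eef_pos: [0.5871, 0.2736, 0.0857]
eef_rot: [0.004, 0.685, 0.729, 0.002]
wrist_force: [2.2, -0.7, -7.7]
opening: 0.125
```

```bash
python3 -m handwheel '[{"travel":[0,0,0.015],"dr":[0,0,0]},{"travel":[0,0,0.01],"dr":[0,0,0]},{"travel":[0,0,0],"dr":[0,0,0]}]'; python3 -m handwheel '[{"travel":[0,0,0],"dr":[0,0,0]},{"travel":[0,0,0],"dr":[0,0,0]},{"travel":[0,0,0],"dr":[0,0,0]},{"travel":[0,0,0],"dr":[0,0,0]}]' 0.2;python3 -m handwheel '[{"travel":[0,0,-0.1],"dr":[0,0,0]},{"travel":[0,0,-0.25],"dr":[0,0,0]},{"travel":[0,0,-0.25],"dr":[0,0,0]},{"travel":[0,0,0],"dr":[0,0,0]}]'
python3 -c "
from h import *
go([.505,.167,.18],np.radians(93))
c=viewer.get_calibration('wrist')
cv2.imwrite('pics/w4.png',viewer.camera('wrist')[:,:,::-1])
np.savez('w4.npz',**c)"
```

```text
time_s: 5.42
eef_pos: [0.5871, 0.2736, 0.0856]
eef_rot: [0.005, 0.682, 0.731, 0.002]
wrist_force: [3.0, -0.2, -8.3]
opening: 0.124
time_s: 5.75
eef_pos: [0.5876, 0.2745, 0.0871]
eef_rot: [0.005, 0.681, 0.732, 0.003]
wrist_force: [-0.1, -0.1, 0.4]
opening: 0.603
time_s: 6.08
eef_pos: [0.5847, 0.2745, 0.1772]
eef_rot: [0.002, 0.681, 0.732, 0.001]
wrist_force: [1.5, 0.8, 0.9]
opening: 0.6
t 6.08 pos [0.5847 0.2745 0.1772] F [1.5 0.8 0.9] open 0.6 xaxis yaw 94.2
travel frac [-0.676 -0.582 -0.02 ]
dr frac [0.009 0.004 0.04 ]
```

View pics/w4.png

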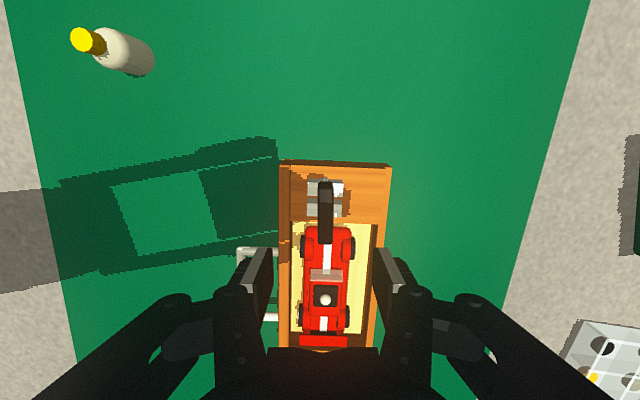

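The pin stays turned after release: the bar runs along the stall's y at col 325, rows 181-243, and nothing touches it. I'll check its height by projection and plan the handle approach.

```bash
python3 - <<'E'
from h import *
c=dict(np.load('w4.npz'))
for x in(.584,.587):
  for h in(.094,.1065,.1105):
    print(x,h,proj(c,[[x,.274+.023,h],[x,.274-.023,h],[x-.006,.274,h],[x+.006,.274,h]]).round(1).tolist())
print('handle pred',proj(c,[[.505+.04*.05,.167-.04,.032],[.503,.207,.032]]).round(0).tolist())
# handle in w1: bar centreline pixels
w=dict(np.load('w1.npz'))
for p in((178,130),(260,134)): print(ray(w,p,.034).round(4))
go([.505,.167,.12],np.radians(183))
E
```

```text
0.584 0.094 [[322.9, 182.6], [318.7, 237.6], [313.2, 210.3], [328.3, 211.4]]
0.584 0.1065 [[323.0, 186.2], [318.6, 243.9], [312.8, 215.4], [328.6, 216.5]]
0.584 0.1105 [[323.0, 187.5], [318.5, 246.1], [312.6, 217.1], [328.8, 218.2]]
0.587 0.094 [[326.8, 182.8], [322.4, 237.9], [317.0, 210.6], [332.0, 211.6]]
0.587 0.1065 [[327.1, 186.5], [322.4, 244.2], [316.8, 215.7], [332.6, 216.8]]
0.587 0.1105 [[327.2, 187.8], [322.4, 246.3], [316.7, 217.4], [332.8, 218.5]]
handle pred [[243.0, 313.0], [239.0, 248.0]]
[0.5082 0.1253 0.034 ]
[0.5071 0.2085 0.034 ]
t 6.13 pos [0.5835 0.2741 0.1741] F [ 0.1 -0.3 -0.7] open 0.6 xaxis yaw 94.2
travel frac [-0.673 -0.574  0.362]
dr frac [-2.000e-03  6.000e-03 -2.961e+00]
```

The far bar end at row 243 matches the 12.5 mm raised height (243.9). The handle is at about (0.507, 0.167), and the present gripper yaw already suits it. Moving over it with the opening narrowed to about 30 mm.

```bash
python3 -m handwheel '[{"travel":[-0.17,-0.14,0],"dr":[0,0,0.03]},{"travel":[-0.17,-0.14,0],"dr":[0,0,0]},{"travel":[-0.17,-0.14,0],"dr":[0,0,0]},{"travel":[-0.15,-0.13,0],"dr":[0,0,0]},{"travel":[0,0,0.1],"dr":[0,0,0]},{"travel":[0,0,0.2],"dr":[0,0,0]},{"travel":[0,0,0.15],"dr":[0,0,0]},{"travel":[0,0,0],"dr":[0,0,0]},{"travel":[0,0,0],"dr":[0,0,0]}]' -0.3
python3 -c "
from h import *
go([.507,.167,.018],np.radians(93))
c=viewer.get_calibration('wrist')
cv2.imwrite('pics/w5.png',viewer.camera('wrist')[:,:,::-1])
np.savez('w5.npz',**c)"
```

```text
time_s: 6.88
eef_pos: [0.5012, 0.1661, 0.0991]
eef_rot: [0.0, 0.686, 0.728, -0.001]
wrist_force: [-0.4, -0.2, 0.7]
opening: 0.351
t 6.88 pos [0.5012 0.1661 0.0991] F [-0.4 -0.2  0.7] open 0.351 xaxis yaw 93.4
travel frac [0.005 0.04  0.54 ]
dr frac [-0.003  0.004  0.012]
```

View pics/w5.png

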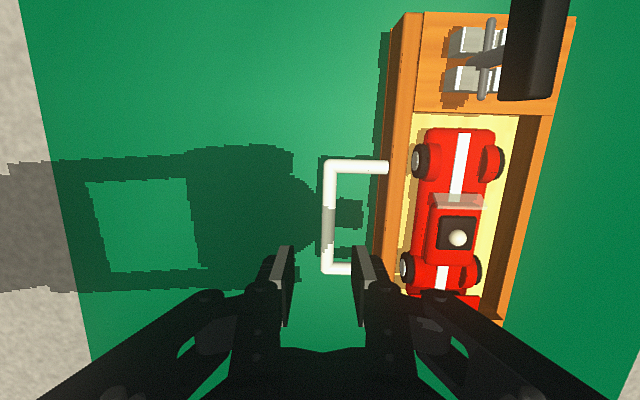

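This view clearly shows the cross pin lying crosswise in the seat, with the T-handle raised. The grip bar runs from (329,166) to (328,268).

```bash
python3 -c "
from h import *
w=dict(np.load('w5.npz'))
for p in((329,165),(328,268)): print(ray(w,p,.034).round(4))
"
```

```text
[0.5035 0.2054 0.034 ]
[0.5081 0.1253 0.034 ]
```

```bash
python3 -m handwheel '[{"travel":[0,0.034,0.05],"dr":[0,0,0]},{"travel":[0,0,0.15],"dr":[0,0,0]},{"travel":[0,0,0.15],"dr":[0,0,0]},{"travel":[0,0,0.1],"dr":[0,0,0]},{"travel":[0,0,0.06],"dr":[0,0,0]},{"travel":[0,0,0],"dr":[0,0,0]}]'
python3 -c "
from h import *
go([.506,.165,.018],np.radians(93.3))"
```

```text
time_s: 7.43
eef_pos: [0.5146, 0.1683, 0.0256]
eef_rot: [0.005, 0.685, 0.728, 0.004]
wrist_force: [-1.0, -0.1, -0.0]
opening: 0.354
t 7.43 pos [0.5146 0.1683 0.0256] F [-1.  -0.1 -0. ] open 0.354 xaxis yaw 93.5
travel frac [-0.018 -0.059  0.05 ]
dr frac [0.023 0.002 0.006]
```

```bash
python3 -m handwheel '[{"travel":[-0.01,-0.055,0.02],"dr":[0.023,0,0]},{"travel":[0,0,0.03],"dr":[0,0,0]},{"travel":[0,0,0],"dr":[0,0,0]}]'
python3 -m handwheel '[{"travel":[0,0,0],"dr":[0,0,0]},{"travel":[0,0,0],"dr":[0,0,0]},{"travel":[0,0,0],"dr":[0,0,0]},{"travel":[0,0,0],"dr":[0,0,0]},{"travel":[0,0,0],"dr":[0,0,0]}]' -1
```

```text
time_s: 7.68
eef_pos: [0.5081, 0.1666, 0.0195]
eef_rot: [0.001, 0.685, 0.729, 0.001]
wrist_force: [-0.4, 0.4, -0.1]
opening: 0.349
time_s: 8.1
eef_pos: [0.5045, 0.1664, 0.0202]
eef_rot: [-0.001, 0.686, 0.728, -0.002]
wrist_force: [0.5, 0.2, -5.9]
opening: 0.091
```

The bar is gripped (opening 0.091, about 10 mm). Pulling along tool -y.

```bash
python3 -m handwheel '[{"travel":[0,-0.05,0],"dr":[0,0,0]},{"travel":[0,-0.08,0],"dr":[0,0,0]},{"travel":[0,-0.08,0],"dr":[0,0,0]},{"travel":[0,-0.08,0],"dr":[0,0,0]},{"travel":[0,-0.08,0],"dr":[0,0,0]},{"travel":[0,-0.06,0],"dr":[0,0,0]},{"travel":[0,0,0],"dr":[0,0,0]}]'
```

```text
time_s: 8.68
eef_pos: [0.4378, 0.1645, 0.0202]
eef_rot: [-0.001, 0.687, 0.727, 0.002]
wrist_force: [-1.4, 0.3, -6.1]
opening: 0.089
```

```bash
python3 -m handwheel '[{"travel":[0,-0.04,0],"dr":[0,0,0]},{"travel":[0,-0.03,0],"dr":[0,0,0]},{"travel":[0,-0.025,0],"dr":[0,0,0]},{"travel":[0,0,0],"dr":[0,0,0]}]'
```

```text
time_s: 9.02
eef_pos: [0.4276, 0.1642, 0.0202]
eef_rot: [0.003, 0.687, 0.727, 0.007]
wrist_force: [-2.1, 1.3, -7.9]
opening: 0.088
```

It moved 77 mm and then went no farther, so it is at its stop. Releasing and backing straight up.

```bash
python3 -m handwheel '[{"travel":[0,0,0],"dr":[0,0,0]},{"travel":[0,0,0],"dr":[0,0,0]},{"travel":[0,0,0],"dr":[0,0,0]},{"travel":[0,0,0],"dr":[0,0,0]}]' -0.3
python3 -m handwheel '[{"travel":[0,0,-0.1],"dr":[0,0,0]},{"travel":[0,0,-0.2],"dr":[0,0,0]},{"travel":[0,0,-0.25],"dr":[0,0,0]},{"travel":[0,0,-0.25],"dr":[0,0,0]},{"travel":[0,0,-0.2],"dr":[0,0,0]},{"travel":[0,0,0],"dr":[0,0,0]},{"travel":[0,0,0],"dr":[0,0,0]}]'
python3 -c "
from h import *
c=viewer.get_calibration('wrist')
cv2.imwrite('pics/w6.png',viewer.camera('wrist')[:,:,::-1])
cv2.imwrite('pics/s6.png',viewer.camera('side')[:,:,::-1])
np.savez('w6.npz',**c)"
```

```text
time_s: 9.35
eef_pos: [0.4293, 0.1637, 0.0216]
eef_rot: [0.004, 0.686, 0.727, 0.007]
wrist_force: [0.5, 0.0, -0.7]
opening: 0.35
time_s: 9.93
eef_pos: [0.4266, 0.1623, 0.18]
eef_rot: [0.005, 0.686, 0.728, 0.006]
wrist_force: [-0.3, -1.2, -0.3]
opening: 0.353
```

View pics/w6.png

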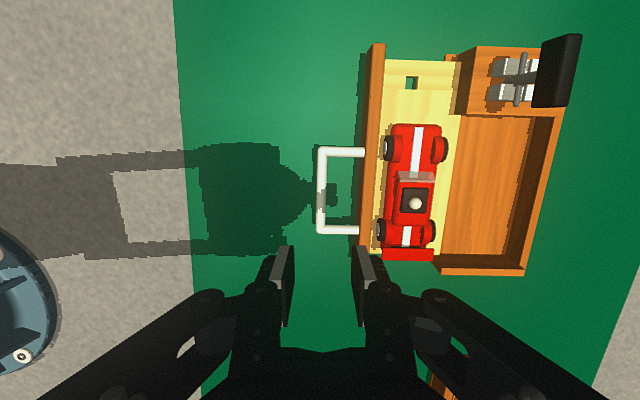

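View pics/s6.png

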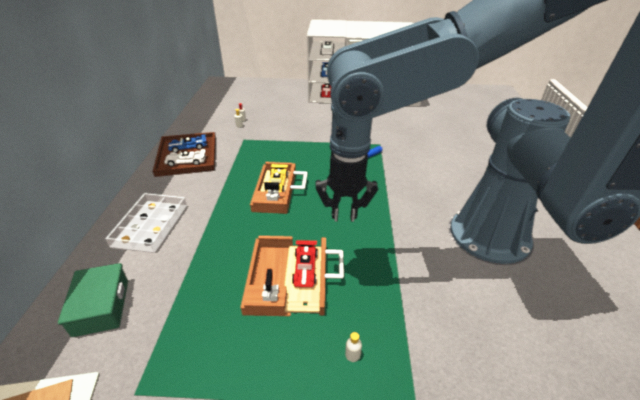

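The tray is out with its grip bar at col 321, rows 150-232. The pin is still raised with its cross pin crosswise in the notch. The yellow stall is shut and the bottle is standing at (354,348). I'll check the tray travel and hand in.

```bash
python3 -c "
from h import *
w=dict(np.load('w6.npz'))
for p in((322,150),(320,230)): print(ray(w,p,.034).round(4))
a=cv2.imread('pics/side0.png').astype(int);b=cv2.imread('pics/s6.png').astype(int)
for n,s in dict(bottle=np.s_[325:368,338:370],yellow=np.s_[158:215,248:312]).items(): print(n,abs(a[s]-b[s]).max(2).mean().round(1))
print(ctrl.get_obs()['wrist_force'].round(1)); ctrl.hand_in()"
```

```text
[0.4262 0.2035 0.034 ]
[0.4291 0.1217 0.034 ]
bottle 12.5
yellow 12.1
[-0.4 -1.  -0.1]
the job is handed in; nothing more can be done
```

The red car's pin is lifted, turned a quarter turn and resting raised in its notch. Its tray is out at the stop, and the job was handed in at about 10 s of the 43 s allowed.

- **Pin:** the wrist picture showed the cross pin lying crosswise in the notch. The T-handle's height matched the 12.5 mm rest position, and after letting go the force reading was near zero. In the last pictures it was still up with the tray out.
- **Tray:** the grip bar was measured at x ≈ 0.428 m, against 0.506 m before the pull. That is about 78 mm, and the gripper itself moved 77 mm before stopping.
- **Robot:** the gripper was open and about 0.18 m up, touching nothing.
- **Left alone:** the last side picture showed the yellow stall shut and the bottle standing where it was. The screwdriver was mostly hidden behind the arm, but the arm never went near it.
- **Inconclusive check:** I also compared the before and after side pictures around the bottle and the yellow stall. The average difference was about 12 grey levels in both. I did not establish whether that was image noise or shading, so this check did not confirm that they hadn't moved.

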